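# Tare the bowl on the bakery bench scale

## Task

The mixing bowl stands on the bench scale, ready for weighing out: with a fingertip tap the round on key, then the square units key next to it, then the wide tare key, in that order, each lightly but all the way down and let up again before the next. Press one key at a time, do not press the other square key, and keep off the bowl and the weighing pan so that the tare comes out true. Nothing is picked up or pushed about: the scale, the bowl and the things around it stay where they stand.

Things in the scene. Friction and masses are not known exactly. Their poses are not given: they have to be found in the camera images.
- scale: White and grey bench scale, loose on four rubber feet, 3.9 kg; 330 deep (x) x 280 wide (y), pan top 78 mm up. Origin: centre of its underside. x points from keypad to back, y to the left as seen facing the keypad, z up. Keypad panel along the front (-x): 106 mm deep, sloping up 12 degrees from 38 mm at the front edge to 60 mm at the pan. It takes at most 25 N.
- pan: The scale's stainless weighing pan, fixed on it, 220 mm deep and 264 mm wide, behind the keypad and its flat display window. Origin: its centre, 14 mm below its top face; axes as the scale's. Its front edge is 82 mm behind the line of the key centres.
- on_key_top (a point): Centre of the top face of the on key: round, 24 mm diameter, black rubber, leftmost of four keys in a row along y, 28 mm behind the scale's front edge; at scale y = +84 mm. 8 mm proud of the panel; z is the panel's normal (12 degrees from vertical, leaning to the front), y along the row to the left. Moves down with the key.
- units_key_top (a point): Centre of the top face of the units key: square, 24 x 24 mm, second from the left, beside the on key (scale y = +38 mm); 8 mm proud, axes as for the on key.
- print_key_top (a point): Centre of the top face of the print key: square, 24 x 24 mm, third from the left, between units and tare key (scale y = -8 mm); 8 mm proud, axes as for the on key. It is not to be pressed.
- tare_key_top (a point): Centre of the top face of the tare key: 24 mm deep and 48 mm wide, the rightmost key (scale y = -70 mm); 8 mm proud, axes as for the on key.
- on_key (a joint): Travel of the on key into the panel along its normal, m: 0 up, 0.006 fully down. Spring return: it starts to move at about 1.2 N, switches at 0.003 m (3.6 N, halfway) and is fully down at 6 N, then rigid; damped (30 N s/m), so press slowly.
- units_key (a joint): Travel of the units key, m; 0 up, 0.006 fully down, same spring as the on key.
- print_key (a joint): Travel of the print key, m; 0 up, 0.006 fully down, same spring as the on key.
- tare_key (a joint): Travel of the tare key, m; 0 up, 0.006 fully down, same spring as the on key.
- bowl: Stainless mixing bowl, 192 mm in diameter at the rim, 66 mm high, about 0.3 kg, standing loose and empty on the weighing pan, rim 144 mm above the table. Origin: centre of its underside, z up.
- bottle: Green glass bottle with white cap, 60 mm in diameter, 190 mm high, standing on the table beside the scale, left or right of it. Origin: centre of its underside.
- scoop: White plastic flour scoop with a bevelled trough, lying on the table beside the scale, left or right of it: 195 mm long with its handle (x from -115 to +80 mm), 76 mm wide, 50 mm high. Origin: on the table under the trough; handle to -x.
There are look-alikes about, which are no part of the job. Of the things like the bowl, leave any that is black, orange or yellow; of the rest the smaller one is meant.

How it is judged (in metres and radians):
On the way, in this order (a step that is already met when the one before it is completed fails the run):
1. the on key is pressed down, alone (value of joint on_key above 0.003 m and value of joint each of units_key, tare_key below 0.001 m), for 0.04 s.
2. the on key is let up, all keys are up (value of joint each of on_key, units_key, tare_key below 0.001 m), for 0.04 s.
3. the units key is pressed down, alone (value of joint units_key above 0.003 m and value of joint each of on_key, tare_key below 0.001 m), for 0.04 s.
4. the units key is let up, all keys are up (all of step 2), for 0.04 s.
5. the tare key is pressed down, alone (value of joint tare_key above 0.003 m and value of joint each of on_key, units_key below 0.001 m), for 0.04 s.
At the end, for the whole second after the job is handed in: All four keys are up again (less than 1 mm down), the scale and the bowl are at rest within 15 mm of where they stood, the bowl flat on the pan, and the bottle and the scoop are within 20 mm of where they were (all of step 4 and value of joint print_key below 0.001 m and distance of each of scale, bowl from where it was at the start of the episode below 0.015 m and linear speed of each of scale, bowl below 0.02 m/s and z of bowl in the frame of pan between 0.011 and 0.018 m and distance of each of bottle, scoop from where it was at the start of the episode below 0.02 m); the robot touches nothing.
It fails at once if the print key is pressed, or two keys are down at once (more than 1.5 mm) (value of joint each of on_key, units_key above 0.0015 m or value of joint each of on_key, tare_key above 0.0015 m or value of joint each of units_key, tare_key above 0.0015 m or value of joint print_key above 0.0015 m).
It fails at once if the scale is pressed with more than 25 N (contact force between any of the fingers, the arm and scale above 25 N).
It fails at once if the robot touches the weighing pan or the bowl (more than 1 N) (contact force between any of the fingers, the arm and pan above 1 N or contact force between any of the fingers, the arm and bowl above 1 N).
It fails at once if the scale or the bowl is shoved or lifted (more than 15 mm) (distance of any of scale, bowl from where it was at the start of the episode above 0.015 m).
It fails at once if the bottle or the scoop is shifted, knocked over or lifted (more than 20 mm) (distance of any of bottle, scoop from where it was at the start of the episode above 0.02 m or angle between bottle's own z axis and vertical above 0.3 rad).
It also fails if it takes over 45 s, if anything falls off the work surface, if the arm or the gripper's body presses on something with over 40 N, if the wrist force passes 120 N, or if a joint passes its speed limit or range.

## Robot

A 6-joint arm with a two-finger parallel gripper is mounted at the origin on the work surface. World frame = base frame: x ahead of the robot, y to its left, z up, the work surface at z = 0. Lengths are in m, angles in degrees, forces in N, time in s.
With the tool pointing down it reaches from about 0.225 to 0.725 m from the base axis. Payload 3.1 kg.
Tool frame: the origin (TCP) lies at the very end of the fingers, on their centre line; the grasp point (between the pads) lies 19 mm behind it (grasp_offset is the distance from the TCP to the grasp point, in m); z points along the fingers, x is the direction in which the jaws open and shut, and the axes are right-handed (so a half turn about z gives the same grasp; the last joint's range is limited). The gripper opens to 85 mm and grips with 20 to 120 N. Pads are 22 mm wide; open, the fingers measure 114 mm over their backs; the gripper's body (76 mm by 85 mm) begins 54 mm behind the grasp point. The pads swing forward as they close: fully open they stand 13 mm farther back than shut.
Start: joints at [-73.327, 2.75, 5.684, 92.934, 0, 82.678], TCP at [0.213, -0.48, 0.231] pointing down, gripper open.
Joint ranges: [-166.93, 166.93], [-56.73, 111.36], [-69.38, 81.34], [-121.58, 131.49], [-85.45, 84.26], [-180, 180]. Speed limits (degrees/s): [159.86, 159.86, 180, 180, 180, 180].

## Interface

Orientations are given as [roll, pitch, yaw] about the fixed x, y, z axes, in that order (R = Rz(yaw) Ry(pitch) Rx(roll)).
In Python, from station import state, grab_frame, hand_in, grasp_offset gives the robot as it stands.
- The arm moves only by the shell command python3 -m pendant 'ROWS'. ROWS is JSON, a list that holds one entry, the list of rows, each a list of 7 numbers: the shift along the tool's x, y, z each as a share of 0.02 m, from -1 to 1, then the turn, a rotation vector about the tool's x, y, z each as a share of 6 degrees, from -1 to 1, then the opening, from -1 (shut) to 1 (fully open). In form: [[[tx, ty, tz, wx, wy, wz, gripper], ...]]. A call has 1 to 8 rows; each row shifts and turns the commanded pose from where the row before left it, along the tool's axes as they then stand; what a row does not reach is not made up. A row lasts 1/12 s, in which the tool goes at most 41.7 mm and 7.16 degrees, less where a joint would pass 70% of its speed; a pose out of reach is approached as far as the arm can. A call with a number of a shift or a turn outside -1 to 1 is refused whole. A call with a gripper value outside its range is refused whole. The fingers move at their own pace and stop on an object; the grip force is fixed at half the most. Time passes only in rows, so rows that do not move let the fingers close. It gives the time, the measured TCP pose, the force and the opening at its end, in the units of the state.
- state(): the state, without advancing time (a new reading comes with each control period).
- grab_frame(name): name is "side" or "top" or "wrist"; returns a dict with "img" (420x560x3 uint8, blue, green, red), "z_map" (420x560 float32, m along the optical axis (not along the pixel's ray), 0 where there is no reading), "vertical_fov" (degrees; the focal length in pixels is half the picture's height over the tangent of half this angle, whatever the lens; pixels are square), "cx", "cy" (the principal point, pixels), "R" (3x3) and "t" (3): a world point X has camera coordinates R X + t. Camera axes: x right, y down, z forward; pixel columns grow to the right and rows downward; lengths in m; the calibration is good to about 2 mm. A picture is of the moment at which its call begins.
- hand_in(): hands the job in, once; it reports no verdict.
The state is a dict: "time": time; "joint_positions": joint angles; "joint_velocities": joint speeds; "joint_torque": joint torques, N m; "eef_pos": TCP position; "tool_rot": TCP orientation; "wrist_force": force on the tool from outside, world axes, zero at the start; "torque": the same for the moment, N m; "width": finger opening in m.
Only numpy, scipy, OpenCV 4.12 (cv2) and the standard library are available. Lean on these libraries where they do the work, as an engineer would, in place of code of your own. Each camera call takes 0.05 s, during which the arm holds its last target.

## Working session

There is one attempt and no reset: what is moved stays moved. The work goes in short steps, Python scripts to look and compute and a shell command to move; the robot and the scene stay as the last step left them, time stands still between calls to the robot, and variables do not carry over. Pictures are saved under pics/ and viewed, and the job is handed in when it is done.

```bash
mkdir -p pics; ls; python3 - <<'E'
from station import state, grab_frame, grasp_offset
import cv2,pickle
print(state(), grasp_offset)
for n in ["side","top","wrist"]:
    f=grab_frame(n); cv2.imwrite(f"pics/{n}0.png",f["img"]); pickle.dump(f,open(f"{n}0.pkl","wb"))
    print(n,f["vertical_fov"],f["cx"],f["cy"],f["R"],f["t"])
E
```

```text
pics
{'time': 0.0, 'joint_positions': array([-7.33277661e+01,  2.79113505e+00,  5.59143830e+00,  9.29335599e+01,
        1.71471069e-03,  8.26787983e+01]), 'joint_velocities': array([ 0.00645826,  0.02565858, -0.0639529 ,  0.00688525,  0.00261738,
       -0.02833039]), 'joint_torque': array([-8.18769458e-04, -3.38786781e+01,  3.20013285e+01,  2.04777665e-02,
       -2.70939754e-04,  5.33740604e-06]), 'eef_pos': array([ 0.21331241, -0.479043  ,  0.23013159]), 'tool_rot': array([-1.79981318e+02,  1.31951706e-01, -6.60065449e+01]), 'wrist_force': array([-0.34306466, -0.3492637 ,  0.43526324]), 'torque': array([ 0.04665946, -0.00596965,  0.00927321]), 'width': 0.08518722218569189} 0.0187
side 47.31030563884884 278.2300334213409 207.73148684065336 [[-0.90018827 -0.4351299  -0.0179733 ]
 [-0.31795334  0.68485766 -0.65564904]
 [ 0.29760166 -0.5844929  -0.75485184]] [0.48697635 0.21061786 1.40063065]
top 53.32916615490264 278.4423590607992 211.2114295389378 [[ 0.01348343 -0.99980917  0.01413575]
 [-0.99849205 -0.01421534 -0.05302409]
 [ 0.05321492 -0.01339949 -0.99849318]] [-0.016493    0.53992977  1.19170887]
wrist 68.99505786580708 283.8734132875101 211.61831079764846 [[ 0.40711304 -0.91337567 -0.00196232]
 [-0.87564805 -0.39090626  0.28360677]
 [-0.2598066  -0.11374171 -0.95893866]] [-0.52399483 -0.03673855  0.37875569]
```

View pics/side0.png

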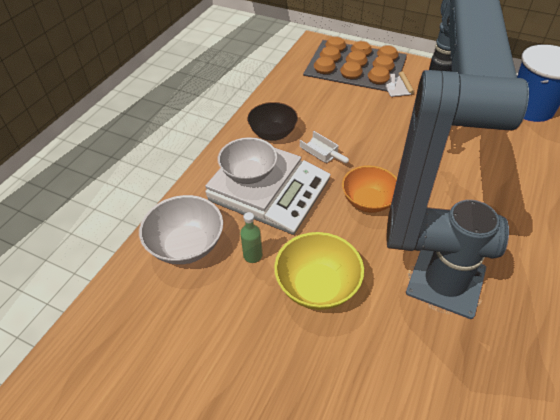

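View pics/top0.png

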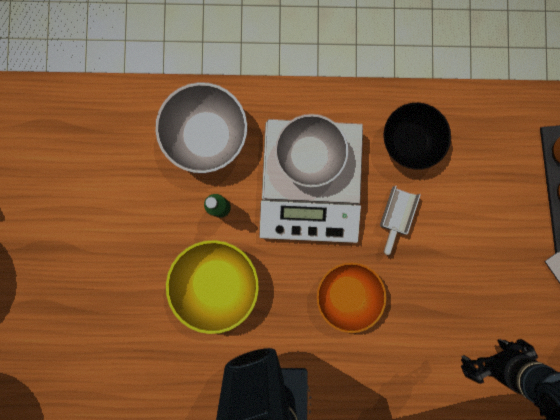

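View pics/wrist0.png

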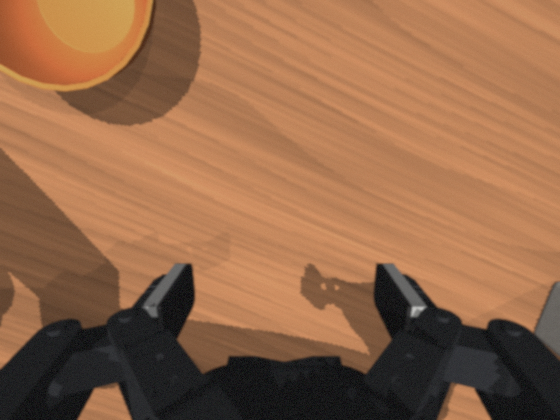

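The top view shows the scale at px (262–362, 120–243) with the keypad facing the robot. The keys are at about on (279,229), units (296,230), print (312,231) and tare (335,232). Next I'll measure them.

```bash
cat > h.py <<'E'
import numpy as np,cv2,pickle
def cast(f,u,v,z):
    fl=210/np.tan(np.radians(f["vertical_fov"]/2)); d=f["R"].T@np.array([(u-f["cx"])/fl,(v-f["cy"])/fl,1.]); c=-f["R"].T@f["t"]
    return c+d*(z-c[2])/d[2]
def pt(f,u,v):
    fl=210/np.tan(np.radians(f["vertical_fov"]/2)); z=f["z_map"][int(round(v)),int(round(u))]
    return f["R"].T@(np.array([(u-f["cx"])/fl*z,(v-f["cy"])/fl*z,z])-f["t"])
E
python3 - <<'E'
from h import *
for n,b in [("top",(255,215,370,250)),("side",(255,155,340,235))]:
    f=pickle.load(open(n+"0.pkl","rb")); x0,y0,x1,y1=b
    g=f["img"].max(2); m=((g<75)*255).astype(np.uint8); r=np.zeros_like(m); r[y0:y1,x0:x1]=m[y0:y1,x0:x1]
    k,l,s,c=cv2.connectedComponentsWithStats(r)
    for i in range(1,k):
        if 12<s[i,4]<400: print(n,s[i],c[i].round(1),cast(f,*c[i],.052).round(4),pt(f,*c[i]).round(4))
    cv2.imwrite(f"pics/{n}_z.png",cv2.resize(f["img"][y0-20:y1+10,x0-10:x1+10],None,fx=5,fy=5,interpolation=2))
E
```

```text
top [280 215  46   6 107] [303.9 218.3] [ 0.5193 -0.08    0.052 ] [ 0.5193 -0.0801  0.05  ]
top [276 226   8   8  51] [279.3 229.3] [ 0.4877 -0.0116  0.052 ] [ 0.4877 -0.0116  0.051 ]
top [292 226   9   9  73] [295.7 229.9] [ 0.4866 -0.0573  0.052 ] [ 0.4866 -0.0574  0.0504]
top [308 227   9   9  74] [311.9 230.7] [ 0.4849 -0.1026  0.052 ] [ 0.4849 -0.1025  0.0536]
top [326 228  17   9 146] [334.2 231.8] [ 0.4827 -0.1651  0.052 ] [ 0.4827 -0.165   0.0529]
top [314 241  38   4  79] [332.1 242.7] [ 0.4522 -0.1594  0.052 ] [ 0.4511 -0.1671 -0.002 ]
side [310 177  10  11  58] [314.8 182.2] [ 0.4812 -0.1585  0.052 ] [ 0.4829 -0.1631  0.0469]
side [304 191   7   7  29] [306.9 194.3] [ 0.4833 -0.0974  0.052 ] [ 0.4853 -0.1025  0.0461]
side [298 201   7   6  30] [300.7 203.5] [ 0.4852 -0.0522  0.052 ] [ 0.4846 -0.0508  0.0537]
side [278 202  12   7  15] [282.9 205.3] [ 0.5336 -0.0215  0.052 ] [ 0.5328 -0.0199  0.0541]
side [292 211   6   6  25] [294.2 213.4] [ 0.4868 -0.0059  0.052 ] [ 0.4886 -0.0099  0.0468]
```

View pics/top_z.png

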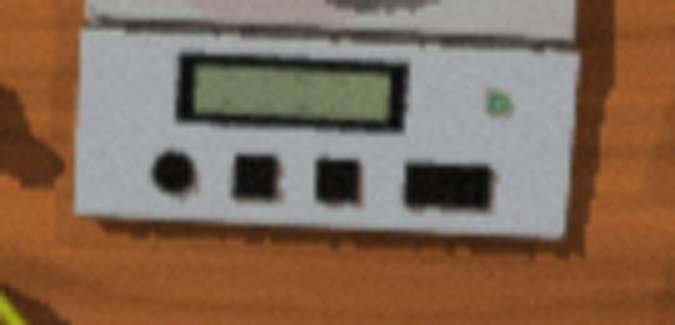

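```bash
python3 -m pendant '[[[0,0,0,0,0,-1,-1],[0,0,0,0,0,-1,-1],[0,0,0,0,0,-1,-1],[0,0,0,0,0,-1,-1],[0,0,0,0,0,-1,-1],[0,0,0,0,0,-1,-1],[0,0,0,0,0,-1,-1],[0,0,0,0,0,-1,-1]]]'
python3 - <<'E'
from h import *
f=pickle.load(open("top0.pkl","rb"))
print("bowl front",cast(f,313,188,.144),"bottle",cast(f,211,203,.19),"orange far",cast(f,350,264,.07))
E
```

```text
time: 0.82
eef_pos: [0.2134, -0.4794, 0.2308]
tool_rot: [-179.9, 0.0, -17.7]
wrist_force: [-0.7, 0.1, 0.4]
width: 0.0001
bowl front [ 0.5945454  -0.09577805  0.144     ] bottle [0.54862045 0.15958086 0.19      ] orange far [ 0.39513219 -0.20624633  0.07      ]
```

```bash
python3 -m pendant '[[[0,0,0,0,0,-1,-1],[0,0,0,0,0,-1,-1],[0,0,0,0,0,-0.63,-1],[0.5,-0.9,0,0,0,0,-1],[0.5,-0.9,0,0,0,0,-1],[0.5,-0.9,0,0,0,0,-1],[0.5,-0.9,0,0,0,0,-1],[0.5,-0.9,0,0,0,0,-1]]]'
python3 -m pendant '[[[0.5,-0.9,0,0,0,0,-1],[0.5,-0.9,0,0,0,0,-1],[0.5,-0.9,0,0,0,0,-1],[0.5,-0.9,0,0,0,0,-1],[0.5,-0.9,0,0,0,0,-1],[0.5,-0.9,0,0,0,0,-1],[0.5,-0.9,0,0,0,0,-1],[0.5,-0.9,0,0,0,0,-1]]]'
```

```text
time: 1.48
eef_pos: [0.2672, -0.3906, 0.2308]
tool_rot: [-180.0, 0.0, -2.2]
wrist_force: [0.6, 0.2, -0.1]
width: 0.0002
time: 2.15
eef_pos: [0.3527, -0.2498, 0.231]
tool_rot: [-180.0, 0.0, -2.2]
wrist_force: [-0.2, 0.3, 0.1]
width: 0.0
```

```bash
python3 -m pendant '[[[0.42,-0.94,0.38,0,0,0,-1],[0.42,-0.94,0.38,0,0,0,-1],[0.42,-0.94,0.38,0,0,0,-1],[0.42,-0.94,0.38,0,0,0,-1],[0.42,-0.94,0.38,0,0,0,-1],[0.42,-0.94,0.38,0,0,0,-1],[0.42,-0.94,0.38,0,0,0,-1],[0.42,-0.94,0.38,0,0,0,-1]]]'
python3 -m pendant '[[[0.42,-0.94,0.38,0,0,0,-1],[0.42,-0.94,0.38,0,0,0,-1],[0.42,-0.94,0.38,0,0,0,-1],[0.42,-0.94,0.38,0,0,0,-1],[0.42,-0.94,0.38,0,0,0,-1],[0,0,0,0,1,0,-1],[0,0,0,0,1,0,-1],[0,0,0,0,0,0,-1]]]'
python3 - <<'E'
from h import *
from station import *
for n in ["top","wrist","side"]:
    f=grab_frame(n); cv2.imwrite(f"pics/{n}1.png",f["img"]); pickle.dump(f,open(f"{n}1.pkl","wb"))
E
```

```text
time: 2.82
eef_pos: [0.4255, -0.1021, 0.1698]
tool_rot: [-180.0, 0.0, -2.2]
wrist_force: [0.1, -0.2, -0.4]
width: 0.0
time: 3.48
eef_pos: [0.4634, -0.0088, 0.1259]
tool_rot: [-179.9, -11.4, -2.2]
wrist_force: [-2.5, 0.5, -1.3]
width: 0.0002
```

View pics/wrist1.png

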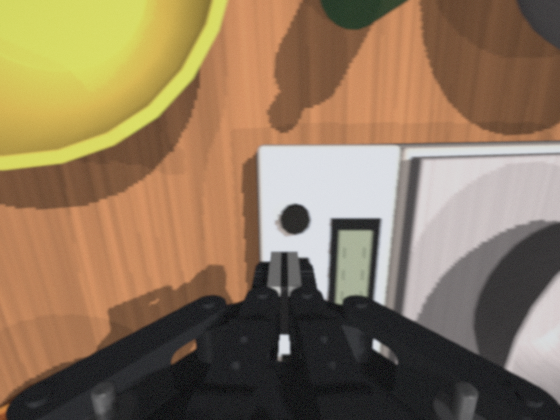

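View pics/side1.png

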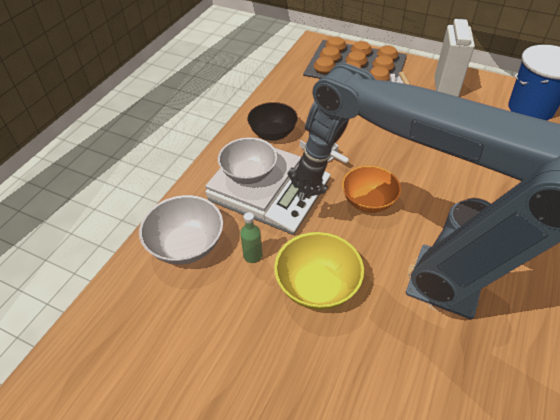

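The wrist view shows the round on key at px (294,219), just beyond the closed fingertips at (285,255). The jaws are in line with the panel. I'll cast the wrist ray and compare it with the top-view result.

```bash
cat > k.py <<'E'
from h import *
from station import *
from scipy.spatial.transform import Rotation as Ro
def go(P,h):
    s=state(); R=Ro.from_euler('xyz',s['tool_rot'],degrees=True).as_matrix()
    n=np.array([-np.sin(np.radians(12)),0,np.cos(np.radians(12))])
    d=R.T@(np.array(P)+n*h-s['eef_pos']); print(s['time'],'pos',s['eef_pos'],s['tool_rot'],'tool mm',(d*1000).round(1),'F',s['wrist_force'].round(1))
E
python3 - <<'E'
from k import *
f=pickle.load(open("wrist1.pkl","rb"))
m=(f["img"].max(2)<75).astype(np.uint8); r=np.zeros_like(m); r[195:243,270:325]=m[195:243,270:325]
k,l,s,c=cv2.connectedComponentsWithStats(r)
for i in range(1,k):
    if s[i,4]>30: print(s[i],c[i],cast(f,*c[i],.052),pt(f,*c[i]))
go((.487,-.011,.052),.015)
E
```

```text
[281 205  28  28 594] [294.51346801 218.73905724] [ 0.49064066 -0.00984526  0.052     ] [ 0.49098209 -0.01034534  0.05052763]
3.6333 pos [ 0.47145922 -0.01106752  0.13338295] [179.98235906 -12.04464205  -2.23812382] tool mm [-1.8 -0.6 67.8] F [-0.7  0.1  0.6]
```

```bash
python3 -m pendant '[[[0,0,0.6,0,0,0,-1],[0,0,0.6,0,0,0,-1],[0,0,0.6,0,0,0,-1],[0,0,0.6,0,0,0,-1],[0,0,0.5,0,0,0,-1],[0,0,0.4,0,0,0,-1],[0,0,0,0,0,0,-1],[0,0,0,0,0,0,-1]]]'
python3 - <<'E'
from k import *
go((.489,-.0105,.052),0)
f=grab_frame("wrist"); cv2.imwrite("pics/wrist2.png",f["img"]);
f=grab_frame("side"); cv2.imwrite("pics/side2.png",cv2.resize(f["img"][130:250,230:370],None,fx=5,fy=5,interpolation=2))
E
```

```text
time: 4.3
eef_pos: [0.4852, -0.0116, 0.0681]
tool_rot: [-180.0, -12.0, -2.2]
wrist_force: [0.2, -0.1, 0.6]
width: -0.0001
4.3 pos [ 0.48524826 -0.01159225  0.0680779 ] [-179.99689098  -11.96516297   -2.23828982] tool mm [ 0.3 -1.2 16.5] F [ 0.2 -0.1  0.6]
```

View pics/wrist2.png

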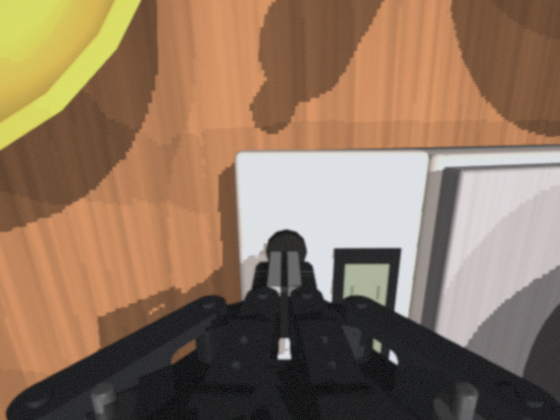

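View pics/side2.png

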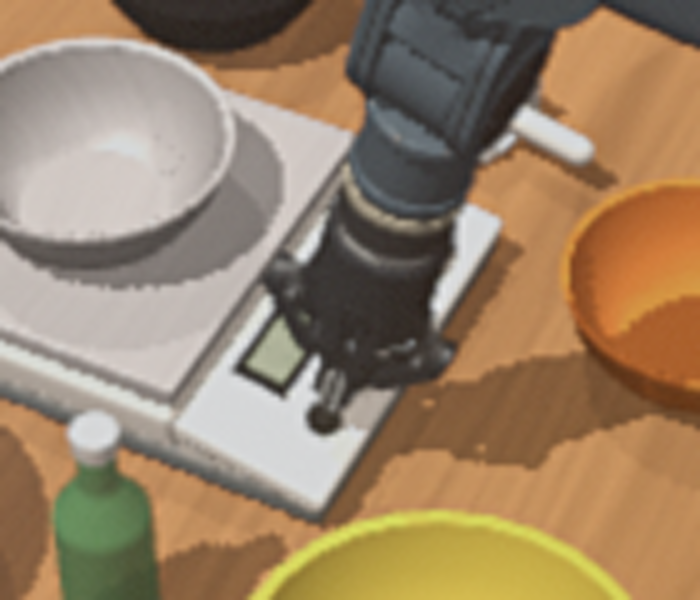

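The fingertips are lined up over the on key at wrist px (287,245), with about 16 mm left to its top. Now I'll go down slowly and watch the force.

```bash
python3 -m pendant '[[[0,-0.05,0.15,0,0,0,-1],[0,0,0.15,0,0,0,-1],[0,0,0.15,0,0,0,-1],[0,0,0.15,0,0,0,-1],[0,0,0.1,0,0,0,-1],[0,0,0.05,0,0,0,-1],[0,0,0,0,0,0,-1]]]'
python3 -m pendant '[[[0,0,0.05,0,0,0,-1],[0,0,0.05,0,0,0,-1],[0,0,0,0,0,0,-1]]]'
python3 -m pendant '[[[0,0,0.05,0,0,0,-1],[0,0,0.05,0,0,0,-1],[0,0,0,0,0,0,-1]]]'
```

```text
time: 4.98
eef_pos: [0.4876, -0.0105, 0.0528]
tool_rot: [-180.0, -12.0, -2.2]
wrist_force: [-0.4, -0.4, -0.0]
width: 0.0001
time: 5.23
eef_pos: [0.4885, -0.0106, 0.0514]
tool_rot: [180.0, -12.0, -2.2]
wrist_force: [-0.5, 0.9, 1.1]
width: -0.0
time: 5.48
eef_pos: [0.489, -0.0106, 0.0496]
tool_rot: [180.0, -12.0, -2.2]
wrist_force: [-0.6, 0.9, 2.6]
width: -0.0004
```

```bash
python3 -m pendant '[[[0,0,0.05,0,0,0,-1],[0,0,0.05,0,0,0,-1],[0,0,0,0,0,0,-1]]]'
python3 -m pendant '[[[0,0,0.05,0,0,0,-1],[0,0,0.05,0,0,0,-1],[0,0,0,0,0,0,-1],[0,0,0,0,0,0,-1]]]'
```

```text
time: 5.73
eef_pos: [0.4894, -0.0106, 0.0477]
tool_rot: [180.0, -12.0, -2.2]
wrist_force: [-1.3, 0.6, 4.3]
width: -0.0005
time: 6.07
eef_pos: [0.4898, -0.0106, 0.0458]
tool_rot: [180.0, -12.0, -2.2]
wrist_force: [-2.3, 0.4, 5.6]
width: -0.0001
```

```bash
python3 -m pendant '[[[0,0,0.03,0,0,0,-1],[0,0,0,0,0,0,-1],[0,0,0,0,0,0,-1]]]'
```

```text
time: 6.32
eef_pos: [0.4899, -0.0106, 0.0456]
tool_rot: [180.0, -12.0, -2.2]
wrist_force: [-4.5, -0.4, 7.2]
width: -0.0001
```

On bottomed out: travel stopped at z = 0.0456 with about 8.5 N. Next I'll retract 26 mm and shift 46 mm along the row.

```bash
python3 -m pendant '[[[0,0,-0.2,0,0,0,-1],[0,0,-0.3,0,0,0,-1],[0,0,-0.4,0,0,0,-1],[0,0,-0.4,0,0,0,-1],[0,0,0,0,0,0,-1],[0,0,0,0,0,0,-1]]]'
python3 -m pendant '[[[0,0.4,0,0,0,0,-1],[0,0.7,0,0,0,0,-1],[0,0.7,0,0,0,0,-1],[0,0.5,0,0,0,0,-1],[0,0,0,0,0,0,-1],[0,0,0,0,0,0,-1]]]'
python3 - <<'E'
from k import *
go((.488,-.0565,.0515),0)
f=grab_frame("wrist"); cv2.imwrite("pics/wrist3.png",f["img"]);
f=grab_frame("side"); cv2.imwrite("pics/side3.png",cv2.resize(f["img"][130:250,230:370],None,fx=5,fy=5,interpolation=2))
E
```

```text
time: 6.82
eef_pos: [0.4849, -0.0105, 0.0712]
tool_rot: [180.0, -12.1, -2.2]
wrist_force: [-0.2, -0.3, 0.1]
width: -0.0003
time: 7.32
eef_pos: [0.4823, -0.0568, 0.0699]
tool_rot: [-180.0, -12.0, -2.3]
wrist_force: [0.4, 0.1, 0.2]
width: 0.0001
7.3167 pos [ 0.48225017 -0.05681739  0.06990209] [-179.96208647  -11.9586626    -2.32050803] tool mm [ 1.8 -0.5 19.2] F [0.4 0.1 0.2]
```

View pics/wrist3.png

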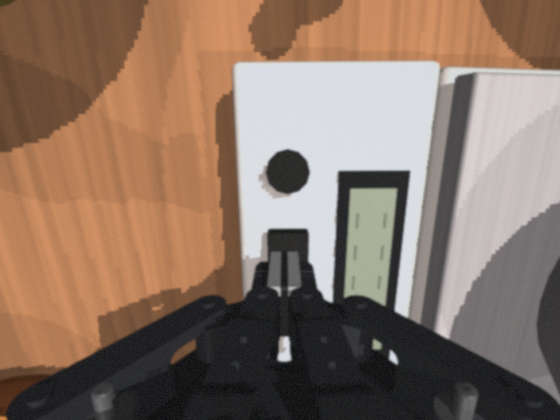

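View pics/side3.png

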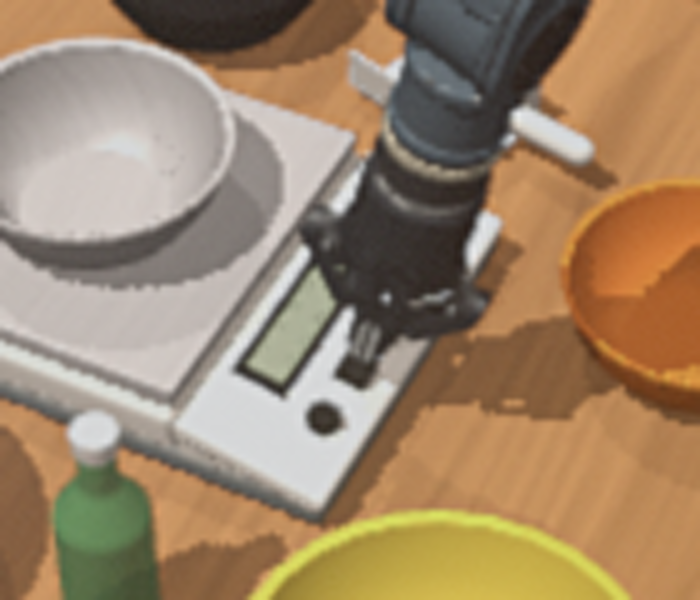

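The fingertips are over the square units key at wrist px (288,240), and the on key at (288,171) is up and clear of them. Now I'll press units.

```bash
python3 -m pendant '[[[0.07,0,0.2,0,0,0,-1],[0,0,0.2,0,0,0,-1],[0,0,0.2,0,0,0,-1],[0,0,0.2,0,0,0,-1],[0,0,0.1,0,0,0,-1],[0,0,0.05,0,0,0,-1],[0,0,0,0,0,0,-1]]]'
python3 -m pendant '[[[0,0,0.05,0,0,0,-1],[0,0,0.05,0,0,0,-1],[0,0,0.05,0,0,0,-1],[0,0,0.05,0,0,0,-1],[0,0,0,0,0,0,-1]]]'
python3 -m pendant '[[[0,0,0.05,0,0,0,-1],[0,0,0.05,0,0,0,-1],[0,0,0,0,0,0,-1],[0,0,0,0,0,0,-1]]]'
```

```text
time: 8.0
eef_pos: [0.4875, -0.0563, 0.0515]
tool_rot: [-180.0, -11.9, -2.2]
wrist_force: [-0.0, 0.3, 1.3]
width: 0.0001
time: 8.42
eef_pos: [0.4888, -0.0566, 0.0483]
tool_rot: [-180.0, -12.0, -2.2]
wrist_force: [-1.7, -0.0, 3.9]
width: 0.0002
time: 8.75
eef_pos: [0.4892, -0.0566, 0.0464]
tool_rot: [-180.0, -12.0, -2.2]
wrist_force: [-2.9, 0.2, 5.5]
width: -0.0002
```

```bash
python3 -m pendant '[[[0,0,0.05,0,0,0,-1],[0,0,0,0,0,0,-1],[0,0,0,0,0,0,-1]]]'
```

```text
time: 9.0
eef_pos: [0.4893, -0.0566, 0.0458]
tool_rot: [-180.0, -12.0, -2.2]
wrist_force: [-4.8, 2.1, 8.2]
width: -0.0001
```

Units bottomed too, at about 9.7 N. I'll lift 34 mm and shift 108 mm along the row, over the print key, to tare.

```bash
python3 -m pendant '[[[0,0,-0.2,0,0,0,-1],[0,0,-0.3,0,0,0,-1],[0,0,-0.6,0,0,0,-1],[0,0,-0.6,0,0,0,-1],[0,0,0,0,0,0,-1],[0,0,0,0,0,0,-1]]]'
python3 -m pendant '[[[0,0.4,0,0,0,0,-1],[0,0.9,0,0,0,0,-1],[0,0.9,0,0,0,0,-1],[0,0.9,0,0,0,0,-1],[0,0.9,0,0,0,0,-1],[0,0.9,0,0,0,0,-1],[0,0.5,0,0,0,0,-1],[0,0,0,0,0,0,-1]]]'
python3 - <<'E'
from k import *
go((.4855,-.164,.0515),0)
f=grab_frame("wrist"); cv2.imwrite("pics/wrist4.png",f["img"]);
E
```

```text
time: 9.5
eef_pos: [0.4831, -0.0568, 0.0791]
tool_rot: [180.0, -12.1, -2.2]
wrist_force: [-0.4, -0.2, 0.6]
width: 0.0002
time: 10.17
eef_pos: [0.4775, -0.1662, 0.0775]
tool_rot: [180.0, -11.9, -2.4]
wrist_force: [0.4, 0.0, 0.9]
width: -0.0001
10.1667 pos [ 0.47751514 -0.16622284  0.07747136] [179.99289405 -11.9312528   -2.40198476] tool mm [ 2.3 -2.6 27. ] F [0.4 0.  0.9]
```

View pics/wrist4.png

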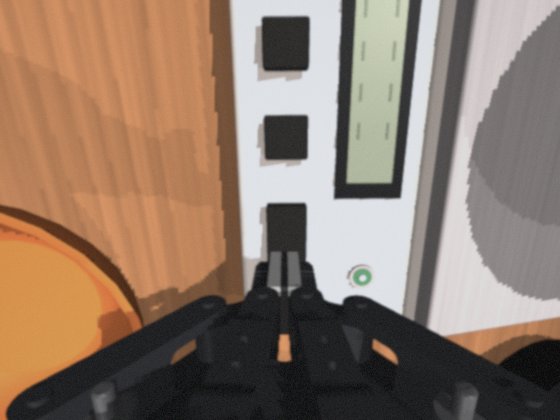

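The fingertips are over the wide tare key (wrist px top edge (287,205)), with units at (286,43) and print at (286,137) both up. I'll correct by +2 mm in x and −2 mm in y, then press.

```bash
python3 -m pendant '[[[0.1,-0.1,0.3,0,0,0,-1],[0,0,0.3,0,0,0,-1],[0,0,0.25,0,0,0,-1],[0,0,0.2,0,0,0,-1],[0,0,0.15,0,0,0,-1],[0,0,0.05,0,0,0,-1],[0,0,0,0,0,0,-1]]]'
python3 -m pendant '[[[0,0,0.05,0,0,0,-1],[0,0,0.05,0,0,0,-1],[0,0,0.05,0,0,0,-1],[0,0,0.05,0,0,0,-1],[0,0,0,0,0,0,-1]]]'
python3 -m pendant '[[[0,0,0.05,0,0,0,-1],[0,0,0.05,0,0,0,-1],[0,0,0,0,0,0,-1],[0,0,0,0,0,0,-1]]]'
```

```text
time: 10.8
eef_pos: [0.4851, -0.1621, 0.0538]
tool_rot: [-180.0, -12.0, -2.2]
wrist_force: [0.7, 0.5, -0.3]
width: -0.0002
time: 11.22
eef_pos: [0.4864, -0.1627, 0.0509]
tool_rot: [180.0, -12.0, -2.2]
wrist_force: [-0.8, 0.4, 2.6]
width: 0.0001
time: 11.55
eef_pos: [0.4868, -0.1628, 0.0489]
tool_rot: [180.0, -12.0, -2.2]
wrist_force: [-0.8, 0.1, 3.5]
width: -0.0002
```

```bash
python3 -m pendant '[[[0,0,0.05,0,0,0,-1],[0,0,0.05,0,0,0,-1],[0,0,0.05,0,0,0,-1],[0,0,0,0,0,0,-1],[0,0,0,0,0,0,-1]]]'
```

```text
time: 11.97
eef_pos: [0.4874, -0.1628, 0.0463]
tool_rot: [180.0, -12.0, -2.2]
wrist_force: [-2.9, 0.1, 6.7]
width: -0.0001
```

```bash
python3 -m pendant '[[[0,0,0.04,0,0,0,-1],[0,0,0,0,0,0,-1],[0,0,0,0,0,0,-1]]]'
python3 -m pendant '[[[0,0,-0.2,0,0,0,-1],[0,0,-0.3,0,0,0,-1],[0,0,-0.6,0,0,0,-1],[0,0,-0.8,0,0,0,-1],[0,0,-0.8,0,0,0,-1],[0,0,-0.8,0,0,0,-1],[0,0,-0.8,0,0,0,-1],[0,0,-0.8,0,0,0,-1]]]'
python3 -m pendant '[[[-0.5,0,-0.8,0,0,0,-1],[-0.8,0,-0.5,0,0,0,-1],[-0.8,0,-0.3,0,0,0,-1],[-0.8,0,0,0,0,0,-1],[-0.8,0,0,0,0,0,-1],[-0.5,0,0,0,0,0,-1],[0,0,0,0,0,0,-1],[0,0,0,0,0,0,-1]]]'
python3 - <<'E'
from k import *
for n in ["top","wrist","side"]:
    f=grab_frame(n); cv2.imwrite(f"pics/{n}5.png",f["img"]); pickle.dump(f,open(n+"5.pkl","wb"))
    if n!="wrist":
        o=pickle.load(open(n+"0.pkl","rb")); cv2.imwrite(f"pics/{n}5d.png",cv2.absdiff(f["img"],o["img"]))
E
```

```text
time: 12.22
eef_pos: [0.4875, -0.1628, 0.0462]
tool_rot: [180.0, -12.0, -2.2]
wrist_force: [-5.0, 1.2, 9.9]
width: 0.0
time: 12.88
eef_pos: [0.4654, -0.1614, 0.1443]
tool_rot: [-180.0, -11.9, -2.2]
wrist_force: [0.7, -0.5, 0.3]
width: -0.0002
time: 13.55
eef_pos: [0.3772, -0.1583, 0.1579]
tool_rot: [-180.0, -12.0, -2.3]
wrist_force: [0.9, 0.1, 0.6]
width: -0.0001
```

View pics/top5.png

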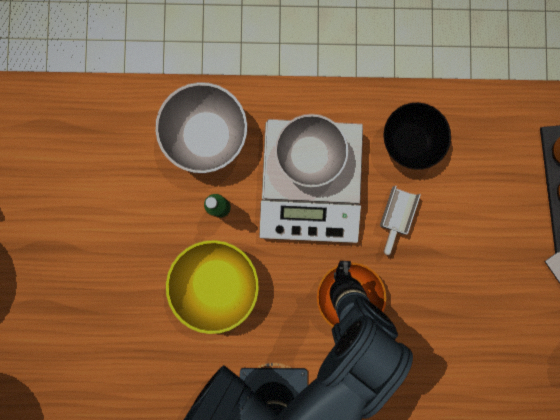

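View pics/side5d.png

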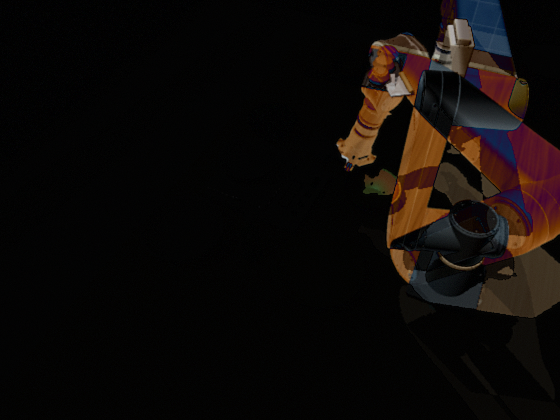

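View pics/wrist5.png

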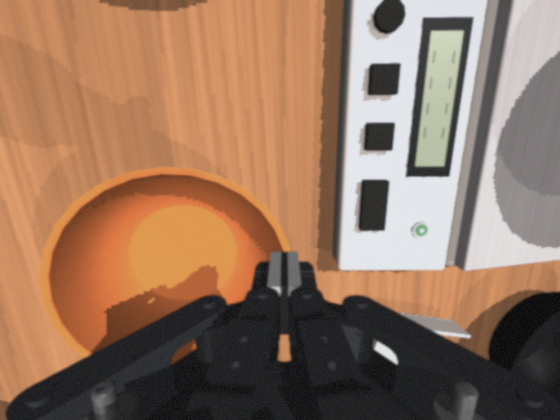

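The side-view difference image is black around the scale, bowl, bottle and scoop, so nothing there moved. All four keys look up in the wrist view, from (390,15) down to (374,205). The arm is stationary and clear of everything, so I'm handing in.

```bash
python3 -c "
from station import *
s=state();print(s['time'],abs(s['joint_velocities']).max(),s['wrist_force'])
print(hand_in())"
```

```text
13.7 0.34834010478394967 [-0.05270267 -0.24118227  0.11245892]
the job is handed in; nothing more can be done
None
```

I tapped the on, units and tare keys in that order with the closed fingertips, pressing along the panel's 12° normal. The job was handed in at 13.7 s; no verdict was reported.

- **Key presses:** each key bottomed out. The tip stopped moving while the highest force readings reached about 8.5 N (on), 9.7 N (units) and 11 N (tare), all well under 25 N. I lifted at least 26 mm clear of each key before moving to the next.
- **Other key and pan:** the tool crossed the print key about 30 mm above it. I never went near the bowl or the pan.
- **Last checks:** the side-view before/after difference showed no change at the scale, bowl, bottle or scoop. All four keys looked up in the wrist view. The wrist force was near zero, with the arm still and touching nothing.
- **Disagreement:** the camera estimates of the key positions differed by 3 mm (top against wrist) to about 6 mm (top against side). I averaged the top and wrist values for the on key and used the side view only as a rough check. The 24 mm keys left room for that difference.

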